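# Bring the key sample board onto the sloped display stand

## Robot

A 6-joint arm with a two-finger parallel gripper is mounted at the origin on the work surface. World frame = base frame: x ahead of the robot, y to its left, z up, the work surface at z = 0. Lengths are in m, angles in rad, forces in N, time in s.
With the tool pointing down it reaches from about 0.35 to 0.925 m from the base axis. Payload 6.4 kg.
Tool frame: the origin (TCP) lies midway between the tips of the shut fingers; the grasp point (between the pads) lies 19 mm behind it (pinch_z is the distance from the TCP to the grasp point, in m); z points along the fingers, y is the direction in which the jaws open and shut (so a half turn about z gives the same grasp; the last joint's range is limited). The gripper opens to 94 mm and grips with 3 to 60 N. Pads are 16 mm wide; open, the fingers measure 119 mm over their backs; the gripper's body (75 mm by 177 mm) begins 78 mm behind the grasp point.
Start: joints at [1.162, 0.245, 1.558, -0, 1.339, -0.174], TCP at [0.151, 0.632, 0.205] pointing down, gripper open.
Joint ranges: [-3.13, 3.13], [-1.02, 2.26], [0.13, 2.54], [-0.95, 4.09], [0.21, 2.88], [-2.74, 2.74]. Speed limits (rad/s): [2.57, 2.57, 3.14, 3.14, 3.14, 3.14].

## Interface

Orientations are given as a unit quaternion [w, x, y, z].
In Python, from rig import * gives the robot as it stands. The module is installed in compiled form; this text tells all that it offers.
- The arm moves only by the shell command python3 -m inch 'ROWS' [FORCE]. ROWS is a JSON object of lists of equal length, an entry for each row: "xyz": the shift along the tool's x, y, z in m, a list of three; "turn": the turn about the tool's z in rad; "hand": the closure, from 0 (fully open) to 1 (shut). In form: {"xyz": [[x, y, z], ...], "turn": [turn, ...], "hand": [hand, ...]}. A call has 1 to 20 rows; each row is the pose to reach, as a shift and turn from the pose measured when the call began, along the tool's axes at that moment; what a row does not reach only later rows make up. A row lasts 1/8 s, in which the tool goes at most 62.5 mm and 10.7 degrees, less where a joint would pass 70% of its speed; a pose out of reach is approached as far as the arm can. A call with a gripper value outside its range is refused whole. The fingers move at their own pace and stop on an object; FORCE is the grip in N (left out, the last holds). Time passes only in rows, so rows that repeat a pose let the fingers close. It gives the time, the measured TCP pose, the force and the opening at its end, in the units of the state.
- observe(): the state, without advancing time (a new reading comes with each control period).
- grab_frame(name): name is "scene" or "top" or "wrist"; returns the picture (384x512x3 uint8, red, green, blue); there is no depth.
- calibration(name): a dict with "mtx" (3x3 intrinsics, pixels), "k1" (the pictures are not rectified: a ray, as slopes to the right and down, at radius r is drawn at 1 + k1 r^2 times it, then the intrinsics apply), "rvec" (rotation vector, rad) and "tvec" (3), from world to camera coordinates, as OpenCV has them. Camera axes: x right, y down, z forward; pixel columns grow to the right and rows downward; lengths in m; the calibration is good to about 2 mm. A picture is of the moment at which its call begins: read the wrist's pose just before it. calibration takes no time and is no camera call; for the wrist camera it gives the pose at the moment of the call.
- job_done(): hands the job in, once; it reports no verdict.
The state is a dict: "time_s": time; "joints": joint angles; "dq": joint speeds; "effort": joint torques, N m; "ee_pos": TCP position; "tcp_rot": TCP orientation; "force": force on the tool from outside, world axes, zero at the start; "torque": the same for the moment, N m; "gripper_width": finger opening in m.
Only numpy, scipy, OpenCV 4.12 (cv2) and the standard library are available. Lean on these libraries where they do the work, as an engineer would, in place of code of your own. Each camera call takes 0.05 s, during which the arm holds its last target.

## Task

Bring the white key sample board off the flat shelf at the top of the display stand and down onto the sloped face, so that it lies flat there, square and snug against the red lip at the bottom, and does not overhang the sides. Keep its blue-striped edge uphill, and leave the padlock, the tin and the carton where they are.

Things in the scene. Friction and masses are not known exactly. Their poses are not given: they have to be found in the camera images.
- slope: Sloped plywood face of the fixed display stand, 150 mm long up the slope, 210 mm wide, 25 degrees from level. Origin: on the surface at the middle of its lower edge, at the inner face of the red lip (30 mm above the table). x points up the slope along the surface, y along the lip, z out of the surface. The lip is 12 mm thick, stands 18 mm out of the surface and runs the full width.
- brow (a point): Middle of the brow, where the slope's upper end meets the stand's level plywood shelf: 150 mm from the lip along the slope, 93.4 mm above the table. The shelf runs on level from here, away from the lip, 130 mm deep and 210 mm wide, without rims or side walls. This point's x points level from the lip towards the shelf, z up.
- board: Loose key sample board: stiff white slab 100 mm (its x) by 120 mm (its y) by 14 mm thick (z), 0.15 to 0.31 kg; keys on top (1.5 mm proud, decoration) and a blue stripe along its +x edge. Origin: centre of its underside. It starts on the level shelf, its x uphill within 17 degrees, its front edge near the brow. Medium friction on plywood: on the slope it may stay or slide by itself.
- padlock: Loose brass padlock lying flat on the table beyond the lip, body 50 x 45 x 24 mm with a steel shackle reaching 58 mm from its origin along x; origin: centre of the body's underside. A bystander.
- tin: Loose round aluminium tin of key blanks, 72 mm across and 55 mm high, on the table beside the stand; origin: centre of its underside. A bystander.
- carton: Loose cardboard carton with a paper band, 85 x 55 x 45 mm high, on the table beside the stand; origin: centre of its underside. A bystander.
- stripe (a point): Middle of the blue stripe on the board's top face, 41 mm from the board's origin along the board's x and 14 mm up; its axes are the board's.
Not all that is in view belongs to the job. Several things have the shape of the board; the one meant has the colours described above.

How it is judged:
By the outcome, as a careful person would: the job done as asked, in the order asked, and still so for the second after the job is handed in, with the robot touching nothing.
It also fails if it takes over 40 s, if anything falls off the work surface, if the arm or the gripper's body presses on something with over 40 N, if the wrist force passes 120 N, or if a joint passes its speed limit or range.

## Working session

There is one attempt and no reset: what is moved stays moved. The work goes in short steps, Python scripts to look and compute and a shell command to move; the robot and the scene stay as the last step left them, time stands still between calls to the robot, and variables do not carry over. Pictures are saved under pics/ and viewed, and the job is handed in when it is done.

```bash
mkdir -p pics; python3 - <<'E'
from rig import *
import cv2
s=observe();print(s)
for n in("scene","top"):
    im=grab_frame(n);cv2.imwrite(f"pics/{n}0.png",im[:,:,::-1]);np=calibration(n);print(n,np)
E
```

```text
{'time_s': 0.0, 'joints': array([ 1.16191471e+00,  2.45820906e-01,  1.55897389e+00, -4.13676540e-05,
        1.33869307e+00, -1.74100007e-01]), 'dq': array([ 0.00030302, -0.00068383, -0.0003768 , -0.00032141,  0.00058906,
       -0.00039238]), 'effort': array([ 3.49440588e-04, -4.15830374e+01, -3.14604771e+01,  6.84397831e-02,
        3.31428694e-02, -1.17666068e-04]), 'ee_pos': array([0.1509778 , 0.63161802, 0.20436256]), 'tcp_rot': array([-2.53047669e-04,  1.17116573e-01,  9.93117722e-01, -9.13415954e-04]), 'force': array([-0.3979787 ,  0.38615942, -0.27365233]), 'torque': array([ 0.07535079,  0.00178163, -0.04354067]), 'gripper_width': 0.09395465090887745}
scene {'mtx': array([[352.46199287,   0.        , 253.93594334],
       [  0.        , 352.46199287, 194.87542121],
       [  0.        ,   0.        ,   1.        ]]), 'k1': -0.09187323129878684, 'rvec': array([ 1.68163292,  1.98150924, -0.73918836]), 'tvec': array([ 0.10170291, -0.38610992,  1.16380759])}
top {'mtx': array([[368.75207734,   0.        , 256.53476275],
       [  0.        , 368.75207734, 188.34615596],
       [  0.        ,   0.        ,   1.        ]]), 'k1': -0.09890621185597624, 'rvec': array([ 2.09458331, -2.15679017,  0.18847015]), 'tvec': array([0.00118335, 0.60437228, 0.83390336])}
```

View pics/scene0.png

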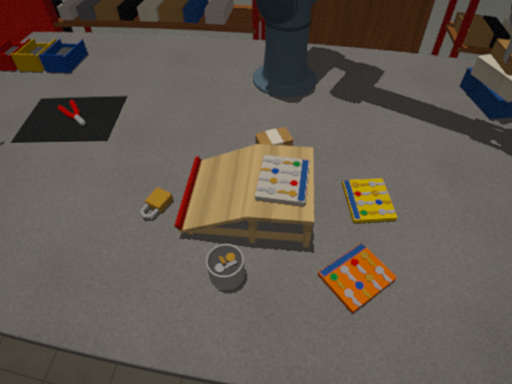

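View pics/top0.png

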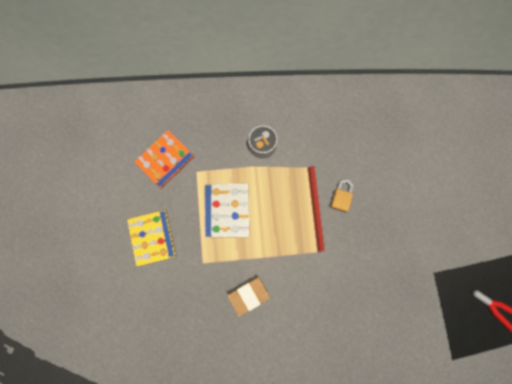

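The white board with the blue stripe (top image 228,210; scene image 283,179) sits on the stand's shelf. The yellow board (top 150,238) and the orange one (top 163,158) are decoys lying on the table. I'll confirm this in enlarged crops.

```bash
python3 - <<'E'
import cv2
im=cv2.imread("pics/top0.png")
cv2.imwrite("pics/top0c.png",cv2.resize(im[155:275,185:345],None,fx=5,fy=5,interpolation=cv2.INTER_CUBIC))
im=cv2.imread("pics/scene0.png")
cv2.imwrite("pics/scene0c.png",cv2.resize(im[130:250,170:330],None,fx=5,fy=5,interpolation=cv2.INTER_CUBIC))
E
cat > h.py <<'E'
import numpy as np, cv2
from scipy.spatial.transform import Rotation as R
from rig import *
def ray(name,px,cal=None):
    c=cal or calibration(name)
    K=c['mtx'];Rm=cv2.Rodrigues(c['rvec'])[0];t=c['tvec']
    p=np.atleast_2d(np.array(px,float))
    d=(p-[K[0,2],K[1,2]])/[K[0,0],K[1,1]]
    s=d.copy()
    for _ in range(30): s=d/(1+c['k1']*(s**2).sum(1,keepdims=True))
    v=np.c_[s,np.ones(len(s))]@Rm
    return -Rm.T@t,v
def onz(name,px,z,cal=None):
    o,v=ray(name,px,cal); return o+v*((np.asarray(z,float)-o[2])/v[:,2])[:,None]
def proj(name,P,cal=None):
    c=cal or calibration(name)
    Rm=cv2.Rodrigues(c['rvec'])[0];q=np.atleast_2d(P)@Rm.T+c['tvec']
    s=q[:,:2]/q[:,2:];s=s*(1+c['k1']*(s**2).sum(1,keepdims=True))
    return s*[c['mtx'][0,0],c['mtx'][1,1]]+[c['mtx'][0,2],c['mtx'][1,2]]
E
```

```text
(no output)
```

View pics/top0c.png

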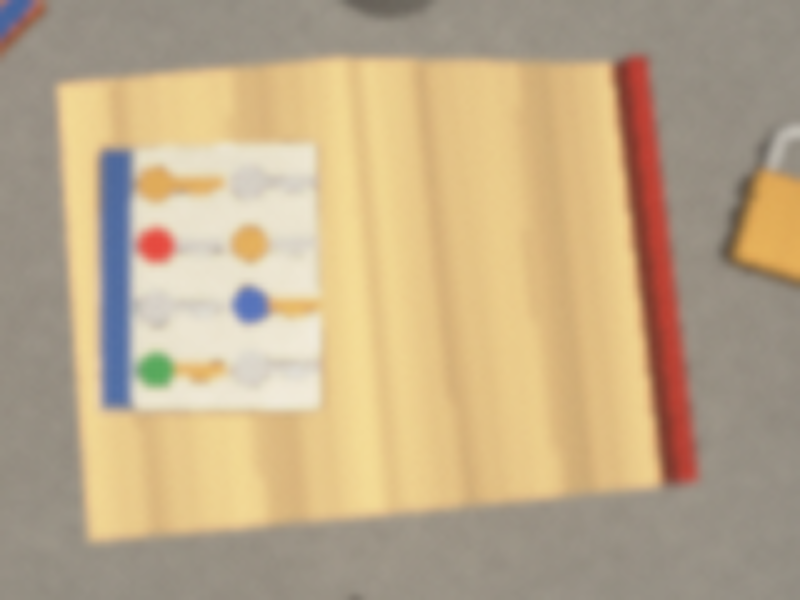

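View pics/scene0c.png

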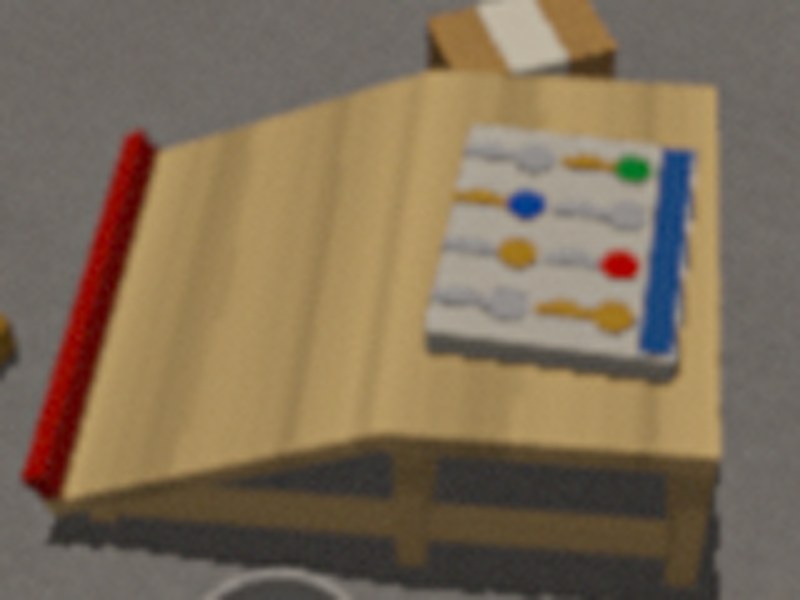

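The crops confirm it: a white board with its blue stripe uphill, on the shelf with its front edge near the brow. It's 100 x 120 mm, too wide for the 94 mm jaws. So I'll push it from the striped edge with the open fingers spread across it. Next I fit the stand and board poses.

```bash
cat > fit.py <<'E'
from h import *
from scipy.optimize import least_squares
a=np.radians(25);c,s=np.cos(a),np.sin(a)
def S(x,y,z): # slope local -> level local (origin at lip base)
    return [x*c-z*s,y,0.03+x*s+z*c]
def stand2w(q,P):
    P=np.atleast_2d(np.array(P,float)); r=R.from_euler('z',q[2]).apply(P); return r+[q[0],q[1],0]
B=150e-3
E
python3 - <<'E'
from fit import *
T=lambda l:np.array(l)/5+[185-.4,155-.4]
C=lambda l:np.array(l)/5+[170-.4,130-.4]
bx=B*c
# order points: +y side / -y side unknown handedness -> decide: x uphill; find roughly
up=onz("top",T([[57,84],[90,542]]),[.0934,.0934]); lo=onz("top",T([[616,63],[664,486]]),[.03,.03])
print(up.round(3),lo.round(3), np.linalg.norm(up[0]-up[1]))
d=up.mean(0)-lo.mean(0);yaw=np.arctan2(d[1],d[0]);print("yaw",np.degrees(yaw))
yd=np.array([-np.sin(yaw),np.cos(yaw),0]);sg=np.sign((up[0]-up[1])@yd);h=.105*sg
ptsT=[[bx+.13,h,.0934],[bx+.13,-h,.0934],S(-.012,h,.018),S(-.012,-h,.018)]
pxT=T([[57,84],[90,542],[646,57],[697,480]])
# scene: near (bottom) = which side? near corresponds tin side = top image upper = h
ptsC=[S(0,h,0),S(0,-h,0),[bx,h,.0934],[bx,-h,.0934],[bx+.13,h,.0934],[bx+.13,-h,.0934]]
pxC=C([[65,500],[158,150],[390,437],[428,70],[720,457],[717,87]])
def f(q):
    return np.r_[(proj("top",stand2w(q,ptsT))-pxT).ravel(),(proj("scene",stand2w(q,ptsC))-pxC).ravel()]
r=least_squares(f,[*lo.mean(0)[:2],yaw],loss='soft_l1');q=r.x
print("stand",q[:2].round(4),np.degrees(q[2]),"res",f(q).reshape(-1,2).round(1).tolist())
np.save("q.npy",q)
# board: corners on top face z=.0934+.014
bt=T([[101,150],[316,143],[320,409],[102,409]])
bc=C([[695,152],[472,125],[428,335],[676,362]])
z=.1074
for n,p in(("top",bt),("scene",bc)):
    w=onz(n,p,[z]*4)
    l=R.from_euler('z',-q[2]).apply(w-[q[0],q[1],0])
    print(n,(l*1e3).round(1).tolist(),[round(1e3*np.linalg.norm(w[i]-w[i-1]),1) for i in range(4)])
print("brow x",bx)
E
```

```text
[[0.641 0.123 0.093]
 [0.431 0.109 0.093]] [[ 0.659 -0.146  0.03 ]
 [ 0.449 -0.159  0.03 ]] 0.2107711954010758
yaw 93.70560376210845
stand [ 0.554  -0.1497] 93.98677550283064 res [[0.2, 0.5], [0.3, 0.2], [0.3, -0.6], [1.0, 0.1], [0.5, 0.2], [1.0, 0.7], [-1.2, -0.6], [1.3, 0.4], [0.4, 0.2], [-0.1, 0.3]]
top [[246.3, -70.0, 107.4], [148.6, -63.5, 107.4], [158.2, 56.2, 107.4], [254.6, 46.9, 107.4]] [np.float64(117.2), np.float64(97.9), np.float64(120.1), np.float64(96.9)]
scene [[254.4, 47.4, 107.4], [157.1, 55.8, 107.4], [149.4, -65.5, 107.4], [246.7, -70.7, 107.4]] [np.float64(118.3), np.float64(97.7), np.float64(121.6), np.float64(97.5)]
brow x 0.13594616805549747
```

```bash
cat > go.py <<'E'
from fit import *
import sys
def go(lx,ly,z,tw=0.0):
    q=np.load("q.npy");o=observe();w,x,y,zz=o['tcp_rot'];r=R.from_quat([x,y,zz,w])
    t=stand2w(q,[[lx,ly,z]])[0]
    sh=r.inv().apply(t-o['ee_pos'])
    m=r.as_matrix();ang=np.arctan2(m[1,1],m[0,1])
    want=q[2]+tw+np.pi/2
    d=(want-ang+np.pi/2)%np.pi-np.pi/2
    l=R.from_euler('z',-q[2]).apply(o['ee_pos']-[q[0],q[1],0])
    print("t",round(o['time_s'],2),"local tcp",(l*1e3).round(1),"shift",(sh*1e3).round(1),"turn",round(-d,3),"toolz",m[:,2].round(3),"F",o['force'].round(1),"w",round(o['gripper_width'],4),"target",t.round(3))
    for n,v in(("downhill",[-1,0,0]),("y+",[0,1,0])):
        print(n,r.inv().apply(R.from_euler('z',q[2]).apply(v)).round(3))
if __name__=="__main__": go(*map(float,sys.argv[1:]))
E
python3 go.py .282 -.007 .15
```

```text
t 0.1 local tcp [807.5 347.7 204.5] shift [-495.9 -395.    55. ] turn 1.266 toolz [-0.001 -0.002 -1.   ] F [ 0.4  0.5 -0.8] w 0.0941 target [0.541 0.132 0.15 ]
downhill [-0.3   -0.954  0.002]
y+ [ 0.954 -0.3    0.001]
```

```bash
python3 -m inch '{"xyz":[[-0.04,-0.03,0],[-0.08,-0.064,0],[-0.12,-0.096,0],[-0.16,-0.127,0],[-0.2,-0.159,0],[-0.24,-0.19,0],[-0.28,-0.223,0],[-0.32,-0.255,0],[-0.36,-0.287,0],[-0.4,-0.319,0.01],[-0.44,-0.35,0.02],[-0.47,-0.375,0.03],[-0.49,-0.39,0.045],[-0.496,-0.395,0.055],[-0.496,-0.395,0.055],[-0.496,-0.395,0.055],[-0.496,-0.395,0.055]],"turn":[0.1,0.2,0.3,0.4,0.5,0.6,0.7,0.8,0.9,1.0,1.1,1.2,1.266,1.266,1.266,1.266,1.266],"hand":[0,0,0,0,0,0,0,0,0,0,0,0,0,0,0,0,0]}'
python3 go.py .280 -.007 .098
python3 - <<'E'
from h import *
for n in("top","wrist"):
    im=grab_frame(n)[:,:,::-1];cv2.imwrite(f"pics/{n}1.png",im if n=="wrist" else cv2.resize(im[145:285,175:345],None,fx=4,fy=4,interpolation=cv2.INTER_CUBIC))
E
```

```text
time_s: 2.22
ee_pos: [0.5414, 0.1328, 0.1507]
tcp_rot: [0.001, 0.681, 0.732, -0.0]
force: [0.1, -0.2, -1.2]
gripper_width: 0.0941
t 2.23 local tcp [282.7  -7.1 150.7] shift [-2.7 -0.1 52.7] turn 0.002 toolz [ 0.    -0.001 -1.   ] F [ 0.1 -0.2 -1.2] w 0.0941 target [0.541 0.13  0.098]
downhill [-1.    -0.002  0.001]
y+ [ 0.002 -1.    -0.   ]
```

View pics/top1.png

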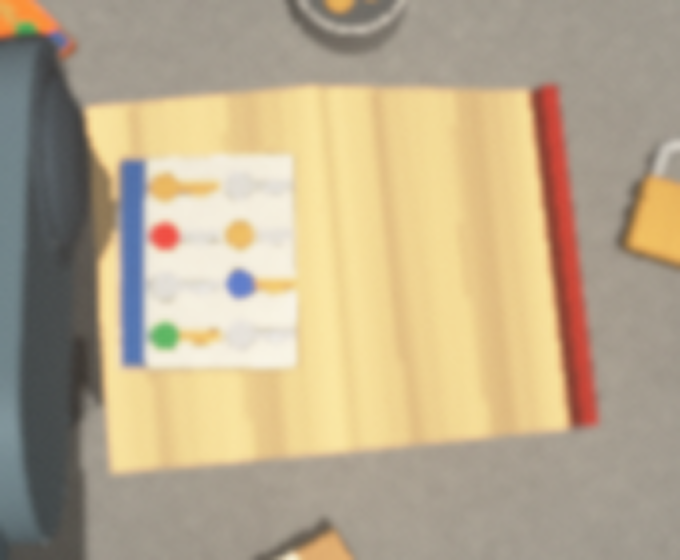

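View pics/wrist1.png

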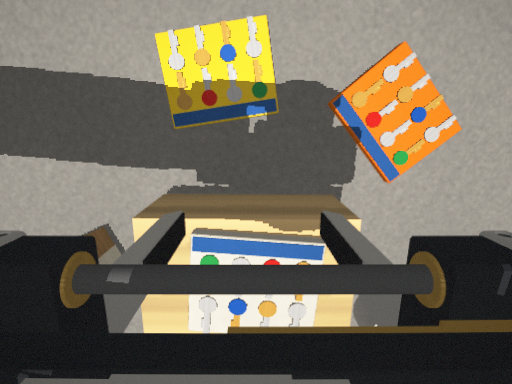

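The wrist view shows both fingers (tips near 185,213 and 322,213) behind the blue stripe, and the top view shows the board unmoved. I'll descend, then push level until it tips.

```bash
python3 -m inch '{"xyz":[[0,0,0.02],[0,0,0.04],[0,0,0.05],[0,0,0.053],[-0.004,0,0.053],[-0.010,0,0.053],[-0.016,0,0.053],[-0.022,0,0.053],[-0.028,0,0.053],[-0.034,0,0.053],[-0.04,0,0.053],[-0.045,0,0.053],[-0.05,0,0.053],[-0.05,0,0.053]],"turn":[0,0,0,0,0,0,0,0,0,0,0,0,0,0],"hand":[0,0,0,0,0,0,0,0,0,0,0,0,0,0]}'
python3 go.py .2 -.007 .098
python3 - <<'E'
from h import *
for n in("top","scene"):
    im=grab_frame(n)[:,:,::-1];cv2.imwrite(f"pics/{n}2.png",cv2.resize(im[145:285,175:345],None,fx=4,fy=4,interpolation=cv2.INTER_CUBIC))
E
```

```text
time_s: 4.08
ee_pos: [0.5451, 0.0819, 0.0976]
tcp_rot: [0.001, 0.682, 0.732, -0.001]
force: [0.4, 0.2, -0.2]
gripper_width: 0.0938
t 4.08 local tcp [231.7  -7.3  97.6] shift [-31.7  -0.3  -0.3] turn 0.001 toolz [ 0.    -0.003 -1.   ] F [ 0.4  0.2 -0.2] w 0.0938 target [0.547 0.05  0.098]
downhill [-1.    -0.001  0.003]
y+ [ 0.001 -1.    -0.   ]
```

View pics/top2.png

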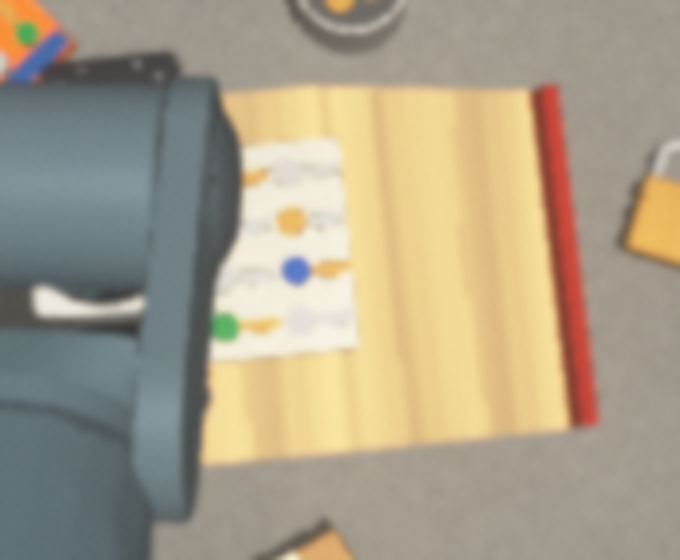

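View pics/scene2.png

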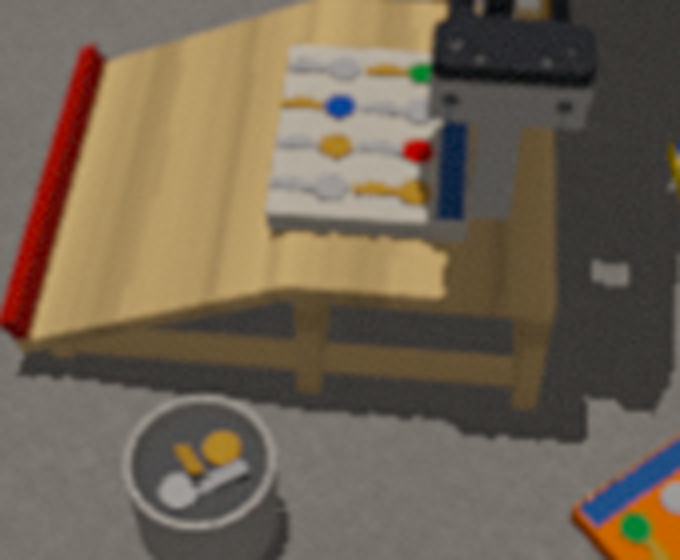

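The board is now square to the fingers, with its front edge near local x = 124 mm, about 12 mm short of the brow at 136 mm. I'll keep pushing until its centre passes the brow.

```bash
python3 -m inch '{"xyz":[[-0.006,0,0],[-0.012,0,0],[-0.018,0,0],[-0.024,0,0],[-0.028,0,0],[-0.032,0,0],[-0.036,0,0],[-0.04,0,0],[-0.043,0,0],[-0.046,0,0],[-0.046,0,0],[-0.046,0,0]],"turn":[0,0,0,0,0,0,0,0,0,0,0,0],"hand":[0,0,0,0,0,0,0,0,0,0,0,0]}'
python3 go.py .15 -.007 .098
python3 - <<'E'
from h import *
for n in("top","scene"):
    im=grab_frame(n)[:,:,::-1];cv2.imwrite(f"pics/{n}3.png",cv2.resize(im[145:285,175:345],None,fx=4,fy=4,interpolation=cv2.INTER_CUBIC))
E
```

```text
time_s: 5.68
ee_pos: [0.5482, 0.0359, 0.0975]
tcp_rot: [0.001, 0.681, 0.732, -0.001]
force: [0.7, -0.4, 0.7]
gripper_width: 0.0941
t 5.67 local tcp [185.5  -7.1  97.5] shift [-35.6  -0.2  -0.4] turn 0.002 toolz [-0.    -0.003 -1.   ] F [ 0.7 -0.4  0.7] w 0.0941 target [0.551 0.    0.098]
downhill [-1.    -0.002  0.003]
y+ [ 0.002 -1.     0.   ]
```

View pics/top3.png

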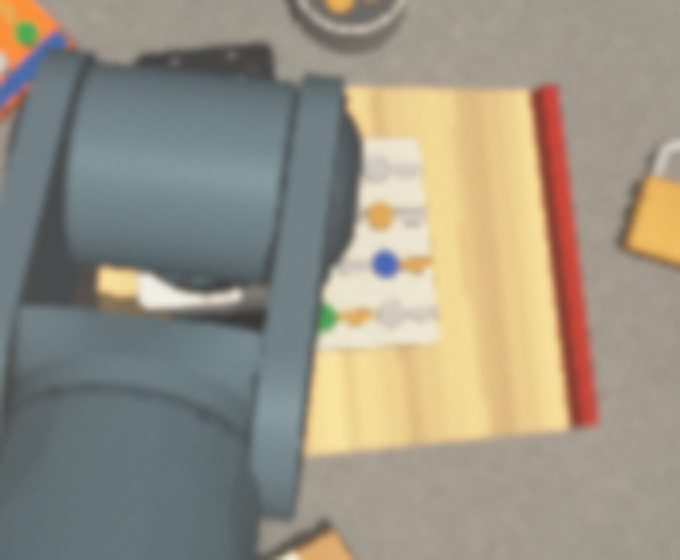

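View pics/scene3.png

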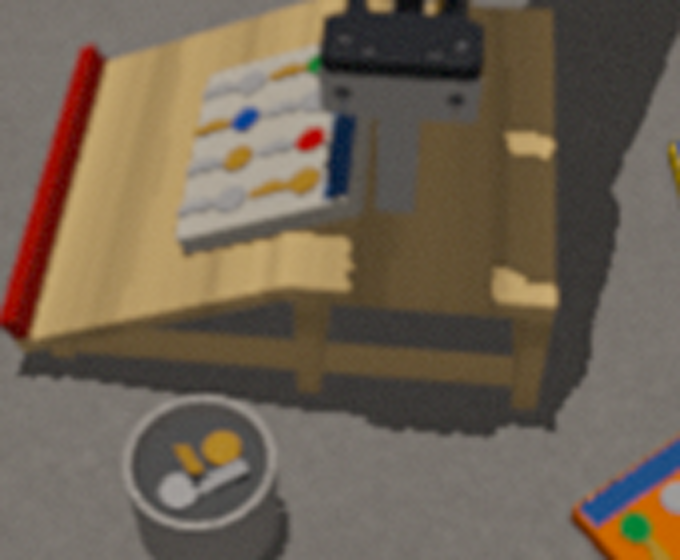

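The board has tipped and now lies at the slope angle, held by friction with its blue stripe uphill. I'll lift the fingers onto a line parallel to the slope and follow the board down.

```bash
python3 -m inch '{"xyz":[[0.002,0,-0.013],[0.002,0,-0.026],[0.002,0,-0.026],[-0.003,0,-0.0246],[-0.008,0,-0.0223],[-0.013,0,-0.0199],[-0.018,0,-0.0176],[-0.023,0,-0.0153],[-0.028,0,-0.0129],[-0.033,0,-0.0106],[-0.038,0,-0.0083],[-0.043,0,-0.0059],[-0.048,0,-0.0036],[-0.053,0,-0.0013],[-0.058,0,0.001],[-0.063,0,0.0034],[-0.068,0,0.0057],[-0.073,0,0.008],[-0.078,0,0.0104],[-0.078,0,0.0104]],"turn":[0,0,0,0,0,0,0,0,0,0,0,0,0,0,0,0,0,0,0,0],"hand":[0,0,0,0,0,0,0,0,0,0,0,0,0,0,0,0,0,0,0,0]}'
python3 go.py .0942 -.007 .0812
python3 - <<'E'
from h import *
for n in("top","scene"):
    im=grab_frame(n)[:,:,::-1];cv2.imwrite(f"pics/{n}4.png",cv2.resize(im[145:285,175:345],None,fx=4,fy=4,interpolation=cv2.INTER_CUBIC))
E
```

```text
time_s: 8.28
ee_pos: [0.5536, -0.0422, 0.0871]
tcp_rot: [0.001, 0.682, 0.732, -0.001]
force: [-0.1, 0.8, 0.1]
gripper_width: 0.094
t 8.28 local tcp [107.3  -7.1  87.1] shift [-13.1  -0.1   5.9] turn 0.001 toolz [-0.    -0.003 -1.   ] F [-0.1  0.8  0.1] w 0.094 target [ 0.554 -0.055  0.081]
downhill [-1.    -0.001  0.003]
y+ [ 0.001 -1.     0.001]
```

View pics/top4.png

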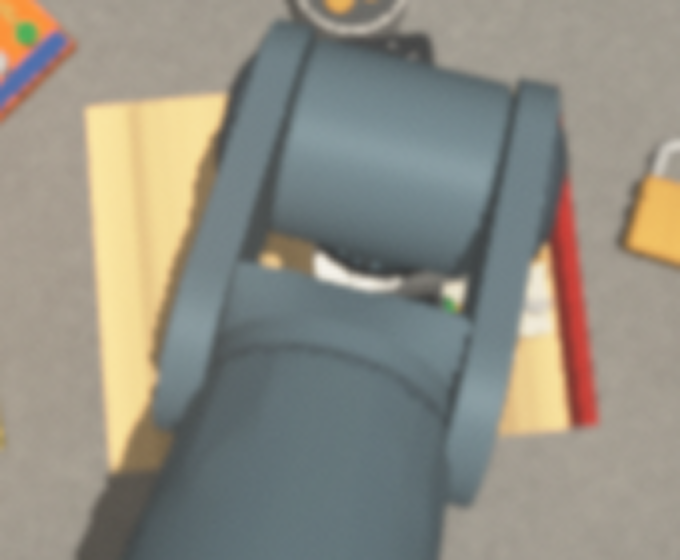

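View pics/scene4.png

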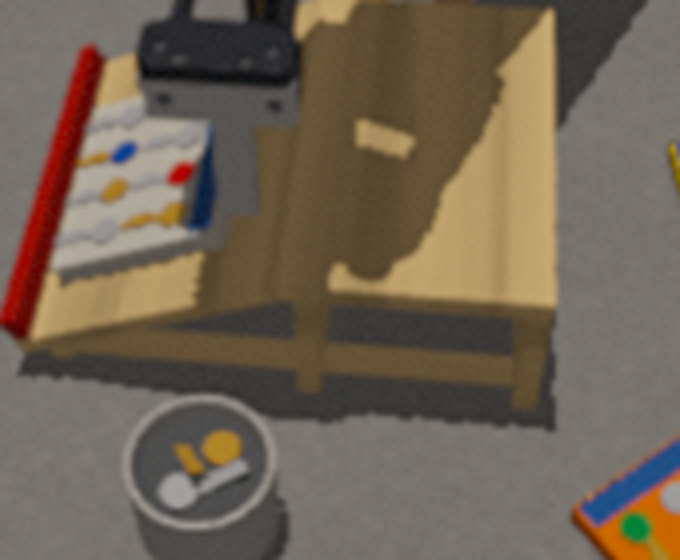

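The board lies flat on the slope, about 13 mm short of the lip. I'll make the final approach in small steps and watch the force.

```bash
python3 -m inch '{"xyz":[[-0.003,0,0.0014],[-0.006,0,0.0028],[-0.008,0,0.0037],[-0.010,0,0.0047],[-0.0115,0,0.0054],[-0.0115,0,0.0054]],"turn":[0,0,0,0,0,0],"hand":[0,0,0,0,0,0]}'
python3 -m inch '{"xyz":[[-0.001,0,0.0005],[-0.001,0,0.0005]],"turn":[0,0],"hand":[0,0]}'
python3 go.py .0942 -.007 .0812
```

```text
time_s: 9.12
ee_pos: [0.5546, -0.0535, 0.0819]
tcp_rot: [0.001, 0.682, 0.732, -0.001]
force: [0.5, -0.4, -0.1]
gripper_width: 0.094
time_s: 9.38
ee_pos: [0.5548, -0.0541, 0.0817]
tcp_rot: [0.001, 0.682, 0.732, -0.001]
force: [0.8, 2.4, 2.0]
gripper_width: 0.0938
t 9.38 local tcp [95.3 -7.5 81.7] shift [-1.1 -0.5  0.5] turn 0.001 toolz [ 0.    -0.002 -1.   ] F [0.8 2.4 2. ] w 0.0938 target [ 0.554 -0.055  0.081]
downhill [-1.    -0.001  0.002]
y+ [ 0.001 -1.    -0.   ]
```

```bash
for i in 1; do python3 -m inch '{"xyz":[[-0.001,0,0.0005],[-0.001,0,0.0005]],"turn":[0,0],"hand":[0,0]}'; done
python3 - <<'E'
from h import *
for n in("scene",):
    im=grab_frame(n)[:,:,::-1];cv2.imwrite(f"pics/{n}5.png",cv2.resize(im[145:245,170:270],None,fx=6,fy=6,interpolation=cv2.INTER_CUBIC))
E
```

```text
time_s: 9.62
ee_pos: [0.5551, -0.0544, 0.0815]
tcp_rot: [0.001, 0.682, 0.732, -0.0]
force: [0.1, 4.7, 3.1]
gripper_width: 0.094
```

View pics/scene5.png

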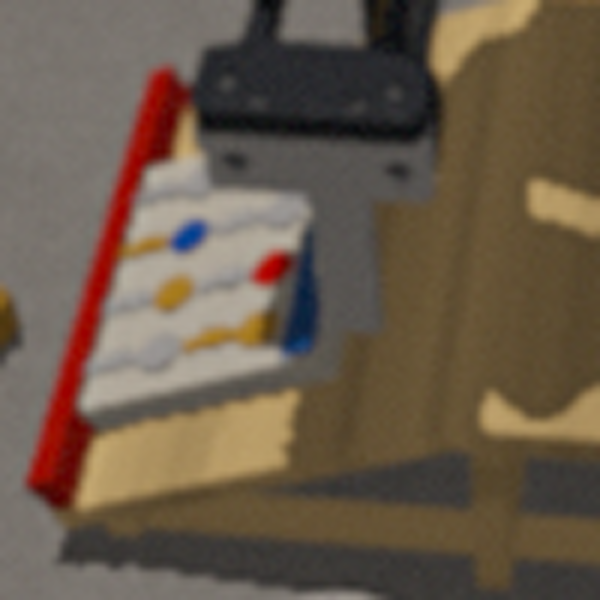

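The force points up the slope, as expected with the board seated on the lip, and the position matches the predicted 94.2 mm. I'll press a little more to square it, then back off and check.

```bash
python3 -m inch '{"xyz":[[-0.0015,0,0.0007],[-0.002,0,0.0009],[-0.002,0,0.0009]],"turn":[0,0,0],"hand":[0,0,0]}'
python3 -m inch '{"xyz":[[0,0,0],[0.006,0,-0.003],[0.02,0,-0.015],[0.03,0,-0.05],[0.05,0,-0.1],[0.1,0,-0.12],[0.16,0,-0.12],[0.21,0,-0.12],[0.26,0,-0.12],[0.3,0,-0.12],[0.3,0,-0.12]],"turn":[0,0,0,0,0,0,0,0,0,0,0],"hand":[0,0,0,0,0,0,0,0,0,0,0]}'
python3 - <<'E'
from h import *
print(observe()['ee_pos'])
for n in("top","scene"):
    im=grab_frame(n)[:,:,::-1];cv2.imwrite(f"pics/{n}6f.png",im);y,x=(150,215) if n=="top" else (150,170)
    cv2.imwrite(f"pics/{n}6.png",cv2.resize(im[y:y+100,x:x+120],None,fx=6,fy=6,interpolation=cv2.INTER_CUBIC))
E
```

```text
time_s: 10.05
ee_pos: [0.5552, -0.0547, 0.0814]
tcp_rot: [-0.001, 0.682, 0.731, 0.001]
force: [-2.5, 9.1, 7.1]
gripper_width: 0.0939
time_s: 11.42
ee_pos: [0.5335, 0.2467, 0.2027]
tcp_rot: [-0.001, 0.68, 0.733, 0.001]
force: [-0.0, -0.5, -0.1]
gripper_width: 0.0938
[0.53353539 0.24672733 0.20272838]
```

View pics/top6.png

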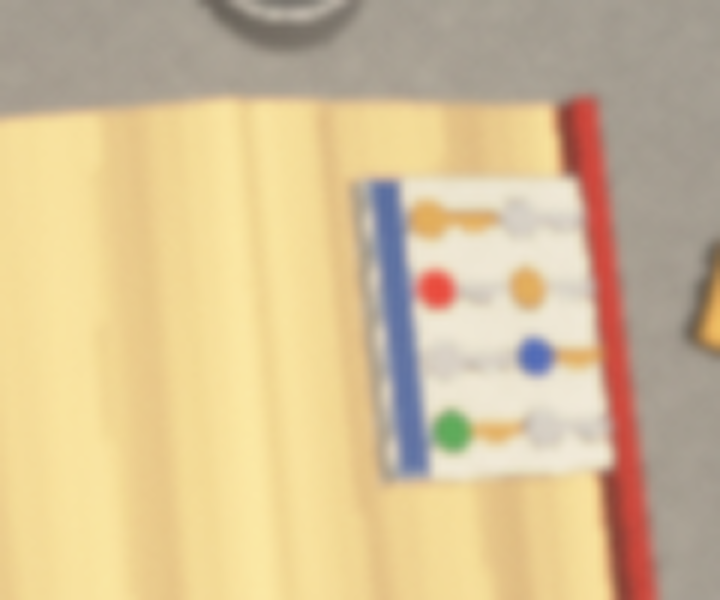

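View pics/scene6.png

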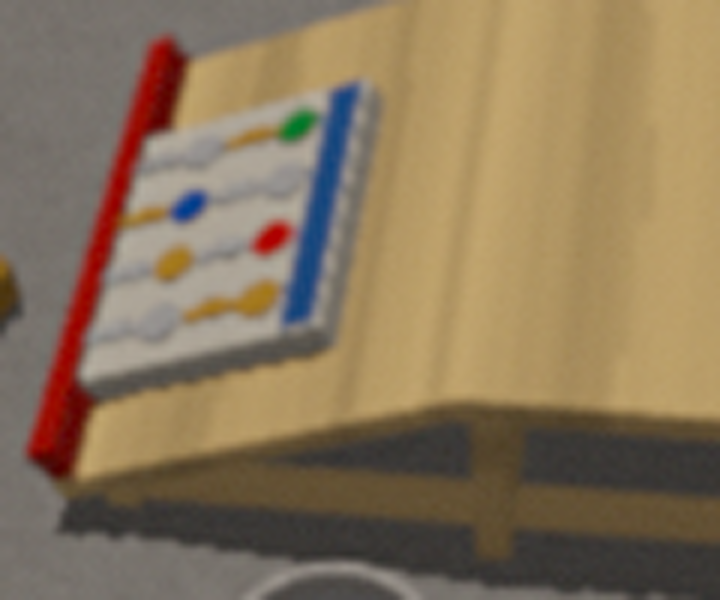

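View pics/top6f.png

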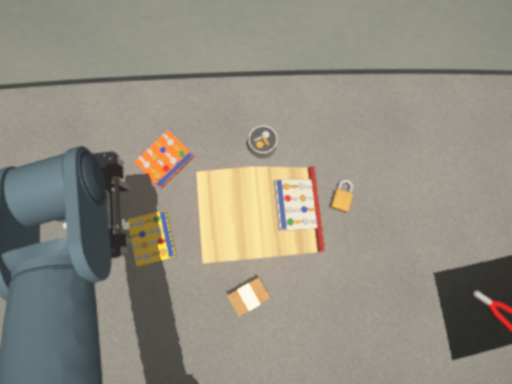

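The pictures show the board flat against the lip with its stripe uphill, and the tin, padlock and carton where they were. I'll check the gap and squareness numerically.

```bash
python3 - <<'E'
from fit import *
q=np.load("q.npy")
def onp(n,px,h):
    o,v=ray(n,px); Rz=R.from_euler('z',-q[2]); o=Rz.apply(o-[q[0],q[1],0]);v=Rz.apply(v)
    n_=np.array([-s,0,c]);p0=np.array(S(0,0,h)); P=o+v*(((p0-o)@n_)/(v@n_))[:,None]
    d=P-[0,0,.03]; return np.c_[d[:,0]*c+d[:,2]*s,d[:,1]]*1e3
t=np.array([[575,177],[614,467],[402,474],[372,182]])/6+[215-.4,150-.4]
k=np.array([[148,134],[80,386],[328,325],[374,82]])/6+[170-.4,150-.4]
print(onp("top",t,.014).round(1).tolist());print(onp("scene",k,.014).round(1).tolist())
E
```

```text
[[1.4, -71.2], [0.2, 47.9], [96.9, 44.7], [96.0, -69.3]]
[[-1.5, 52.3], [0.6, -73.3], [102.7, -72.0], [101.9, 44.8]]
```

```bash
python3 -c "
from rig import *
job_done();print(observe()['time_s'])"
```

```text
the job is handed in; nothing more can be done
the job is handed in; nothing more can be done
```

The white board now lies flat on the slope, square and snug against the red lip, with its blue stripe uphill. I handed the job in at about 11.5 s.

**What I did:** The board is too wide for the jaws. I spread the open fingers behind its striped edge, squared it, and pushed it level over the brow until it tipped onto the slope. I then followed it down to the lip, pressed it home with about 11 N at the wrist, and backed well clear.

**Last checks:**

| Check | Top camera | Scene camera |
|---|---|---|
| Front edge to lip, along the slope | 0.2 and 1.4 mm | −1.5 and 0.6 mm |
| Rear edge from lip, along the slope | 96 to 97 mm | 102 to 103 mm |
| Board sides across the slope (slope edges at ±105 mm) | −71 and 48 mm | −73 and 52 mm |

- **Squareness:** the front edge is within about 1° of the lip. The two cameras' small tilts have opposite signs, so they are measurement error rather than a real tilt.
- **Disagreement:** the cameras differ by about 6 mm on the rear edge, with the true 100 mm in between. I put this down to blurred edges and camera calibration.
- **Position:** the board sits about 10 mm off the slope's centreline but does not overhang either side.
- **Other objects:** by eye in the last top view, the padlock, tin and carton had not moved. I did not measure them.

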